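# Set a peristaltic pump's pressure shoe to its gauge mark

### The arm

A 6-joint arm with a two-finger parallel gripper is mounted at the origin on the work surface. World frame = base frame: x ahead of the robot, y to its left, z up, the work surface at z = 0. Lengths are in m, angles in degrees, forces in N, time in s.
With the tool pointing down it reaches from about 0.3 to 0.875 m from the base axis. Payload 4.2 kg.
Tool frame: the origin (TCP) lies at the very end of the fingers, on their centre line; the grasp point (between the pads) lies 19 mm behind it (arm.grasp_offset is the distance from the TCP to the grasp point, in m); z points along the fingers, y is the line along which they close (so a half turn about z gives the same grasp; the last joint's range is limited). The gripper opens to 85 mm and grips with 20 to 120 N. Pads are 22 mm wide; open, the fingers measure 114 mm over their backs; the gripper's body (76 mm by 85 mm) begins 54 mm behind the grasp point. The pads swing forward as they close: fully open they stand 13 mm farther back than shut.
Start: joints at [-65.661, 18.312, 89.639, -0, 72.044, -1.146], TCP at [0.247, -0.519, 0.231] pointing down, gripper open.
Joint ranges: [-177.97, 177.97], [-48.28, 115.42], [12.27, 149.76], [-77.06, 257.06], [2.81, 150.46], [-146.56, 146.56]. Speed limits (degrees/s): [147.25, 147.25, 180, 180, 180, 180].

### API

Orientations are given as a 3x3 rotation matrix whose columns are the frame's x, y, z axes.
In Python, from station import arm gives the robot as it stands.
- The arm moves only by the tool arm_command, never from a script. Its arguments are lists of equal length, an entry for each row: "dp": the shift along the tool's x, y, z in cm, a list of three; "rotation": the turn, a rotation vector about the tool's x, y, z in rad, a list of three; "gripper": the opening, from 0 (shut) to 1 (fully open). In form: {"dp": [[dx, dy, dz], ...], "rotation": [[ax, ay, az], ...], "gripper": [gripper, ...]}. A call has 1 to 5 rows; each row shifts and turns the commanded pose from where the row before left it, along the tool's axes as they then stand; what a row does not reach is not made up. A row lasts 1/12 s, in which the tool goes at most 41.7 mm and 7.16 degrees, less where a joint would pass 70% of its speed; a pose out of reach is approached as far as the arm can. A call is refused whole if a number of a shift passes 4.17 or a number of a turn 0.125, either way. A call with a gripper value outside its range is refused whole. The fingers move at their own pace and stop on an object; "grip_force" is the grip in N (left out, the last holds). Time passes only in rows, so rows that do not move let the fingers close. It gives the time, the measured TCP pose, the force, the opening and the grip force at its end, in the units of the state.
- arm.get_state(): the state, without advancing time (a new reading comes with each control period).
- arm.snapshot(name): name is "scene" or "top" or "wrist"; returns the picture (400x640x3 uint8, red, green, blue); there is no depth.
- arm.camera_model(name): a dict with "fx", "fy", "cx", "cy" (pixels), "origin" and "rotation" of the camera in the world; the wrist camera has in their place "tool_from_camera" (4x4, takes a point from camera to tool coordinates, whose origin is the TCP and whose axes are the flange's). Camera axes: x right, y up, looking along -z (the intrinsics and any distortion apply to the point x, -y, -z); pixel columns grow to the right and rows downward; lengths in m; the calibration is good to about 2 mm. A picture is of the moment at which its call begins: read the wrist's pose just before it. camera_model takes no time and is no camera call.
- arm.sign_off(): hands the job in; it is judged then, once.
The state is a dict: "clock": time; "joints": joint angles; "joint_vel": joint speeds; "tau": joint torques, N m; "tcp_pos": TCP position; "eef_rot": TCP orientation; "contact_force": force on the tool from outside, world axes, zero at the start; "moment": the same for the moment, N m; "width": finger opening in m; "grip_force": force on a finger pad.
Only numpy, scipy, OpenCV 4.12 (cv2) and the standard library are available. Lean on these libraries where they do the work, as an engineer would, in place of code of your own. Each camera call takes 0.05 s, during which the arm holds its last target. There are 200 camera calls.

### The job

On the small peristaltic pump, roll the knurled adjuster wheel under a fingertip until the front edge of the pressure shoe lines up with the dark line on the gauge, then take the finger away. Turn only the wheel: do not push the shoe itself, and leave the vials, bottles and other things around the pump where they stand.

Things in the scene. Friction and masses are not known exactly. Their poses are not given: they have to be found in the camera images.
- pump: The pump, bolted down: white base 250 x 120 x 30 mm high (local x, y, z). Origin at the centre of its underside, on the table; z up, x along its length from the adjuster wheel (centre x = -78 mm) past the sliding shoe to the fixed roller drum (64 mm diameter, centre x = +72 mm, top 63 mm above the table). Two black cheeks flank the wheel; their tops are 52 mm above the table.
- wheel: Knurled adjuster wheel: upright metal disc, 60 mm diameter, 16 mm thick, 30 small ridges on its rim. Origin at its centre, 45 mm above the table; its y is the axle, parallel to the pump's y; x and z turn with it. Rolling its top towards the pump's +x moves the shoe to +x by 12 mm per radian (per 30 mm of rim), rolling back moves it back. It stays where it is left.
- shoe: Pressure shoe: grey block 26 x 60 x 26 mm high (pump's x, y, z) that slides along the pump's x between wheel and drum, driven by the wheel; top 58 mm above the table. A small tab at its front corner points at the gauge on the +y side. Axes parallel to the pump's; its origin is not on the block, see shoe_front. Must not be pushed directly.
- shoe_front (a point): The tip of the shoe's tab: end of the shoe's front (+x) edge, 58 mm above the table, next to the gauge. At the start it is 13 to 42 mm short of the mark (towards the pump's -x).
- mark (a point): The gauge mark: the inner end of a raised dark line, 3 mm wide, across the pump's y, on top of a small white block 20 x 14 mm fixed beside the shoe's path; 58 mm above the table. Axes parallel to the pump's. The shoe is set when shoe_front and mark have the same x in the pump's axes.
- gauge: The white gauge block 20 x 14 x 19 mm that carries the dark line, fixed on a bar on the pump's +y side; origin at the centre of its underside, 36 mm above the table. Its place along the pump's x differs from time to time.
- vial_a: Loose capped vial, 28 mm diameter, 60 mm high, standing beside the pump; origin at the centre of its underside. Leave it.
- vial_b: Another such vial, beside the pump. Leave it.
- collar: Loose steel ring, 36 mm diameter, 14 mm high, lying beside the pump. Leave it.
- reagent: White reagent bottle, 60 mm diameter, 130 mm high, at the left of the table. Leave it.
- beaker: Glass beaker, 70 mm diameter, 85 mm high, at the left of the table. Leave it.
- screwdriver: Screwdriver lying at the right of the table. Leave it.
- wipes: Cardboard box 110 x 130 x 70 mm high at the right of the table. Leave it.
- wheel_top (a point): Topmost point of the wheel's rim, 75 mm above the table and 23 mm above the cheeks; it does not turn with the wheel. The axle is rigid (the wheel does not sink). Turning takes about 1.5 N along the rim, so a light press of a few newtons, or the ridges catching on the fingertip, is enough; the wheel stays put when the finger is lifted.

How it is judged:
By the outcome, as a careful person would: the job done as asked, in the order asked, and still so for the second after the job is handed in, with the robot touching nothing.
It also fails if it takes over 48 s, if anything falls off the work surface, if the arm or the gripper's body presses on something with over 40 N, if the wrist force passes 120 N, or if a joint passes its speed limit or range.

## Working session

There is one attempt and no reset: what is moved stays moved. The work goes in short steps, Python scripts to look and compute and a tool call to move; the robot and the scene stay as the last step left them, time stands still between calls to the robot, and variables do not carry over. Pictures are saved under pics/ and viewed, at most 10 in all, crops included, and the job is handed in when it is done.

Besides the shell and the picture viewer there is one more tool, called after "Call:" as name(argument=value, ...), one argument or row to a line, values as JSON. arm_command: Moves the arm, as the interface text tells. Its arguments: {"type":"object","properties":{"dp":{"type":"array"},"rotation":{"type":"array"},"gripper":{"type":"array"},"grip_force":{"type":"number"}},"required":["dp","rotation","gripper"]}

```bash
mkdir -p pics
cat > h.py <<'E'
import numpy as np, cv2
from station import arm
def cam(name, st=None):
    m=arm.camera_model(name)
    if 'origin' in m: R=np.array(m['rotation']);o=np.array(m['origin'])
    else:
        st=st or arm.get_state(); T=np.array(m['tool_from_camera']); E=np.array(st['eef_rot'])
        R=E@T[:3,:3]; o=np.array(st['tcp_pos'])+E@T[:3,3]
    return m,R,o
def ray(c,u,v):
    m,R,o=c
    d=R@np.array([(u-m['cx'])/m['fx'],-(v-m['cy'])/m['fy'],-1]); return o,d
def atz(c,u,v,z):
    o,d=ray(c,u,v); return o+d*(z-o[2])/d[2]
def proj(c,p):
    m,R,o=c; q=R.T@(np.array(p)-o); return m['cx']+m['fx']*q[0]/-q[2], m['cy']-m['fy']*q[1]/-q[2]
def tri(c1,p1,c2,p2):
    A=[];b=[]
    for c,p in((c1,p1),(c2,p2)):
        o,d=ray(c,*p); d=d/np.linalg.norm(d); P=np.eye(3)-np.outer(d,d); A.append(P); b.append(P@o)
    return np.linalg.lstsq(np.vstack(A),np.hstack(b),rcond=None)[0]
def save(img,n): cv2.imwrite(n,img[:,:,::-1])
E
python3 - <<'E'
from h import *
t=arm.snapshot('top'); s=arm.snapshot('scene')
save(t,'pics/top.png'); save(s,'pics/scene.png')
print(arm.camera_model('top')); print(arm.camera_model('scene')); print(arm.camera_model('wrist')); print(arm.get_state())
E
```

```text
{'fx': 431.09082655356195, 'fy': 431.09082655356195, 'cx': 322.10750598890036, 'cy': 201.07932200502677, 'origin': array([0.43315046, 0.00993156, 1.13564369]), 'rotation': array([[-3.08508904e-03,  9.94038831e-01, -1.08982960e-01],
       [-9.99995001e-01, -3.14229403e-03, -3.53162258e-04],
       [-6.93513503e-04,  1.08981326e-01,  9.94043555e-01]])}
{'fx': 402.74575604481527, 'fy': 402.74575604481527, 'cx': 321.43350413448366, 'cy': 198.3007120226504, 'origin': array([ 1.19229777, -0.05278164,  0.83738002]), 'rotation': array([[ 0.09849234, -0.75729283,  0.64560578],
       [ 0.99511024,  0.07012071, -0.06956075],
       [ 0.00740752,  0.64930012,  0.7604962 ]])}
{'fx': 312.80854991417516, 'fy': 312.80854991417516, 'cx': 321.97040740076176, 'cy': 197.32648963008398, 'tool_from_camera': array([[ 8.96555687e-04,  9.45591202e-01,  3.25355919e-01,
         8.51305278e-02],
       [ 9.99999450e-01, -6.70487492e-04, -8.06956642e-04,
         1.90763716e-03],
       [-5.44904027e-04,  3.25356464e-01, -9.45591283e-01,
        -1.43653840e-01],
       [ 0.00000000e+00,  0.00000000e+00,  0.00000000e+00,
         1.00000000e+00]])}
{'clock': 0.1, 'joints': array([-6.56628209e+01,  1.83484892e+01,  8.96972378e+01, -7.12996021e-05,
        7.20423417e+01, -1.14573041e+00]), 'joint_vel': array([-0.06312936, -0.08965583, -0.25456434,  0.08731183,  0.0037011 ,
       -0.03186769]), 'tau': array([-2.26180432e-04, -4.16407478e+01, -2.34704643e+01,  3.85467581e-05,
        4.89105267e-03, -3.20668345e-07]), 'tcp_pos': array([ 0.24722756, -0.51869782,  0.23057595]), 'eef_rot': array([[ 9.02713503e-01,  4.30241710e-01, -6.34521787e-04],
       [ 4.30242177e-01, -9.02712418e-01,  1.40000955e-03],
       [ 2.95518047e-05, -1.53680556e-03, -9.99998819e-01]]), 'contact_force': array([ 0.10226016, -0.47742986,  0.1285791 ]), 'moment': array([-0.01100414,  0.02140409, -0.03237408]), 'grip_force': 0.0, 'width': 0.08541096077725474}
```

View pics/top.png

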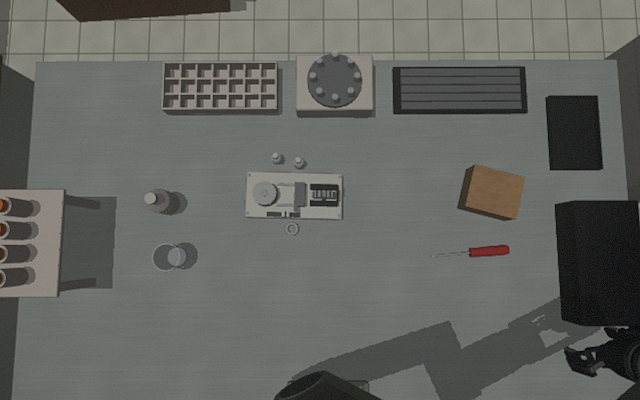

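View pics/scene.png

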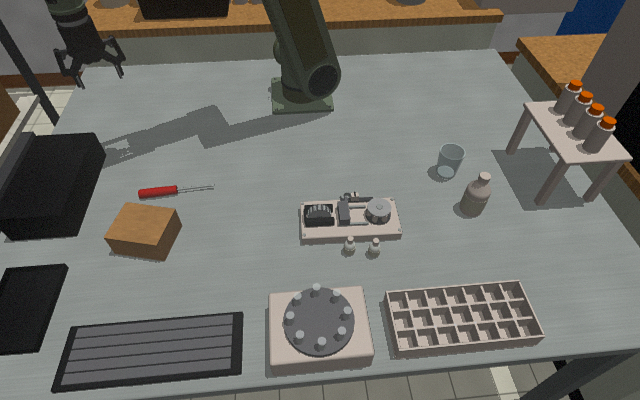

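Run:
```python
import cv2
t=cv2.imread('pics/top.png');s=cv2.imread('pics/scene.png')
a=cv2.resize(t[145:245,235:355],None,fx=5,fy=5,interpolation=cv2.INTER_CUBIC)
b=cv2.resize(s[180:265,290:410],None,fx=5,fy=5,interpolation=cv2.INTER_CUBIC)
cv2.imwrite('pics/top_c.png',a);cv2.imwrite('pics/scene_c.png',b)
```

```text
(no output)
```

View pics/top_c.png

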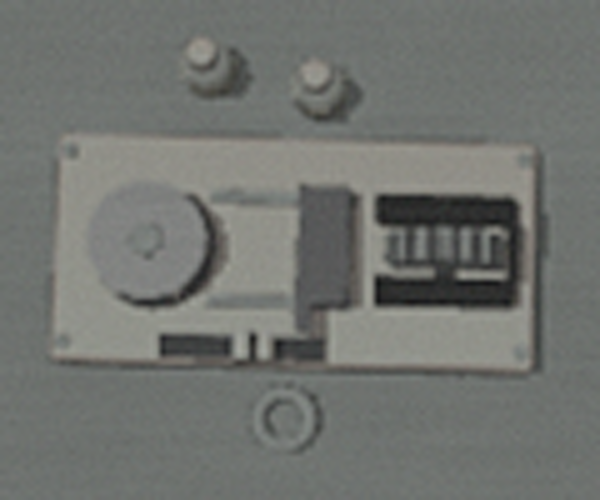

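View pics/scene_c.png

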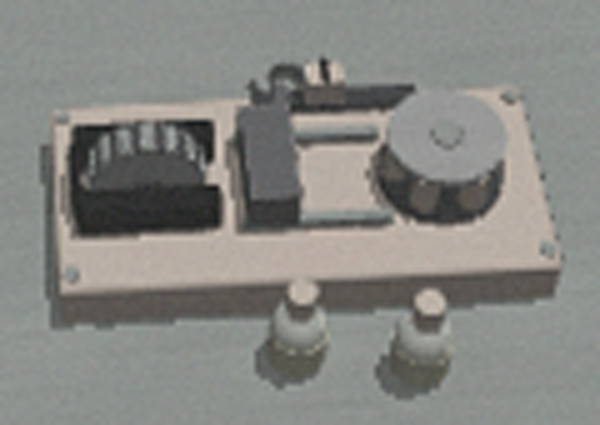

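The top crop shows the base (corners at crop px (62,135), (537,145), (530,370), (53,358)), drum on the left, wheel on the right at (447,247), shoe tab front at about (297,320), gauge line at (252,346). Scene crop: wheel top at about (147,135), tab ~(300,85), line ~(323,68).

Run:
```python
from h import *
T=cam('top');S=cam('scene')
t=lambda u,v:(235+u/5,145+v/5); s=lambda u,v:(290+u/5,180+v/5)
C=np.array([atz(T,*t(*p),.03) for p in((62,135),(537,145),(530,370),(53,358))])
print(C.round(4)); c=C.mean(0); x=(C[0]+C[3]-C[1]-C[2]);x[2]=0;x/=np.linalg.norm(x);y=np.array([-x[1],x[0],0])
print('c',c,'x',x,'yaw',np.degrees(np.arctan2(x[1],x[0])))
Cs=np.array([atz(S,*s(*p),.03) for p in((58,105),(510,88),(560,270),(62,293))]);print('scene c',Cs.mean(0))
w=c-.078*x
print('wheel',w)
for n,a,b in(('wheelhub',(447,247),(147,135)),('mark',(252,335),(323,75))): 
    q=tri(T,t(*a),S,s(*b)); print(n,q,'local',(q-c)@x,(q-c)@y)
for n,p,z in(('wheel',(447,247),.07),('mark',(252,335),.058),('tab',(297,325),.058),('shoefront',(300,250),.058)):
    q=atz(T,*t(*p),z);print(n,q,'local',(q-c)@x,(q-c)@y)
st=arm.get_state();E=np.array(st['eef_rot']);print('dp tool to above wheel z .15',E.T@(np.r_[w[:2],.15]-st['tcp_pos'])*100)
```

```text
[[ 0.631   0.2043  0.03  ]
 [ 0.625  -0.0426  0.03  ]
 [ 0.5079 -0.0381  0.03  ]
 [ 0.5149  0.2071  0.03  ]]
c [0.56969443 0.08268266 0.03      ] x [0.0264175 0.999651  0.       ] yaw 88.4862125055075
scene c [0.57586815 0.08615183 0.03      ]
wheel [0.56763387 0.00470988 0.03      ]
wheelhub [0.56710805 0.00715071 0.06870372] local -0.07557391777410447 0.0005901171578284621
mark [0.52447033 0.10386624 0.05458722] local 0.019981473976368434 0.04576793395767708
wheel [0.56670316 0.00454793 0.07      ] local -0.07818648158579809 0.0009261054814349869
mark [0.52403732 0.10246028 0.058     ] local 0.018564572783694305 0.04616365579302566
tab [0.52900095 0.07990739 0.058     ] local -0.0038493224817699357 0.040605966428604846
shoefront [0.56691906 0.0785447  0.058     ] local -0.004209834398388062 0.00266509241499726
dp tool to above wheel z .15 [ 51.44247912 -33.45106484   8.11053279]
```

Call:
arm_command(
  dp=[
    [0, 0, 0],
    [0, 0, 0],
    [0, 0, 0],
    [0, 0, 0],
    [1, -1.8, 0],
  ],
  rotation=[
    [0, 0, 0.118],
    [0, 0, 0.118],
    [0, 0, 0.118],
    [0, 0, 0.117],
    [0, 0, 0],
  ],
  gripper=[0, 0, 0, 0, 0],
)

```text
clock: 0.52
tcp_pos: [0.2568, -0.5032, 0.2306]
eef_rot: [[0.999, -0.033, -0.001], [-0.033, -0.999, -0.001], [-0.001, 0.001, -1.0]]
contact_force: [0.1, 0.3, -0.2]
width: 0.0259
grip_force: 0.0
```

Call:
arm_command(
  dp=[
    [2, -3.5, 0],
    [2, -3.5, 0],
    [2, -3.5, 0],
    [2, -3.5, 0],
    [2, -3.5, 0],
  ],
  rotation=[
    [0, 0, 0],
    [0, 0, 0],
    [0, 0, 0],
    [0, 0, 0],
    [0, 0, 0],
  ],
  gripper=[0, 0, 0, 0, 0],
)

```text
clock: 0.93
tcp_pos: [0.3628, -0.3272, 0.231]
eef_rot: [[1.0, -0.027, -0.0], [-0.027, -1.0, 0.0], [-0.0, -0.0, -1.0]]
contact_force: [1.3, -1.5, 0.5]
width: 0.0
grip_force: 0.0
```

Call:
arm_command(
  dp=[
    [2, -3.5, 0],
    [2, -3.5, 0],
    [2, -3.5, 0],
    [2, -3.5, 0],
    [2, -3.5, 0],
  ],
  rotation=[
    [0, 0, 0],
    [0, 0, 0],
    [0, 0, 0],
    [0, 0, 0],
    [0, 0, 0],
  ],
  gripper=[0, 0, 0, 0, 0],
)

```text
clock: 1.35
tcp_pos: [0.4674, -0.1547, 0.2311]
eef_rot: [[1.0, -0.026, -0.0], [-0.026, -1.0, -0.0], [-0.0, 0.0, -1.0]]
contact_force: [1.6, -0.9, -0.7]
width: -0.0
grip_force: 0.0
```

Call:
arm_command(
  dp=[
    [2, -3.5, 0],
    [2, -3.5, 0],
    [2, -3.5, 0],
    [1, -1.5, 0],
    [0, 0, 0],
  ],
  rotation=[
    [0, 0, 0],
    [0, 0, 0],
    [0, 0, 0],
    [0, 0, 0],
    [0, 0, 0],
  ],
  gripper=[0, 0, 0, 0, 0],
)

```text
clock: 1.77
tcp_pos: [0.5418, -0.0352, 0.2306]
eef_rot: [[1.0, -0.022, 0.0], [-0.022, -1.0, 0.001], [0.0, -0.001, -1.0]]
contact_force: [-0.4, 0.9, -0.5]
width: -0.0001
grip_force: 0.0
```

Run:
```python
from h import *
import pickle
st=arm.get_state(); w=arm.snapshot('wrist'); pickle.dump((st['tcp_pos'],st['eef_rot']),open('w1.pkl','wb'))
save(w,'pics/w1.png'); print(st['tcp_pos'],st['eef_rot'])
```

```text
[ 0.54184164 -0.0351981   0.23056823] [[ 9.99765984e-01 -2.16324108e-02  1.28803813e-04]
 [-2.16325470e-02 -9.99765303e-01  1.17138237e-03]
 [ 1.03433759e-04 -1.17389460e-03 -9.99999306e-01]]
```

View pics/w1.png

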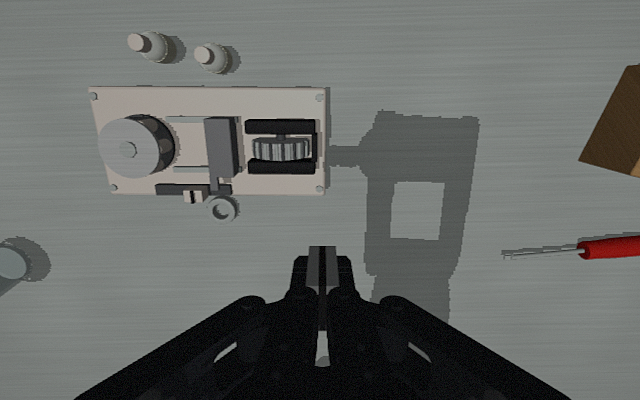

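The wrist view shows the pump with its base-top corners at (90,87), (327,87), (327,195), (104,195). The wheel is at (281,150), the shoe tab at about (219,185) and the gauge line at (193,196). The fingertips are at (322,250).

Run:
```python
from h import *
st=arm.get_state();W=cam('wrist',st);T=cam('top')
for p in((90,87),(327,87),(327,195),(104,195)): print(atz(W,*p,.03).round(4))
C=np.array([atz(W,*p,.03) for p in((90,87),(327,87),(327,195),(104,195))]);print(C.mean(0))
print('wheel',atz(W,281,149,.06),'tri',tri(W,(281,142),T,(235+447/5,145+247/5)))
print('mark',atz(W,193,196,.058),'fingertip px',proj(W,st['tcp_pos']))
i=cv2.imread('pics/w1.png')[100:210,150:330];cv2.imwrite('pics/w1c.png',cv2.resize(i,None,fx=4.4,fy=4.4,interpolation=cv2.INTER_CUBIC))
```

```text
[0.634 0.2   0.03 ]
[ 0.6287 -0.0457  0.03  ]
[ 0.5104 -0.0437  0.03  ]
[0.5162 0.2149 0.03  ]
[0.57233297 0.08140552 0.03      ]
wheel [0.57053198 0.00218851 0.06      ] tri [0.5722867  0.00512515 0.02857868]
mark [0.52193548 0.0995851  0.058     ] fingertip px (np.float64(319.5144719863675), np.float64(263.20122784549494))
```

View pics/w1c.png

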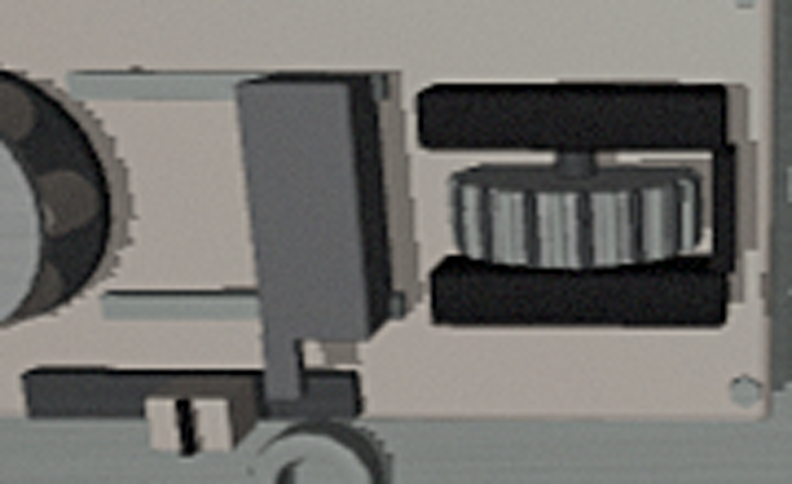

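Run:
```python
from h import *
st=arm.get_state();W=cam('wrist',st)
t=lambda u,v:(150+u/4.4,100+v/4.4)
a=atz(W,*t(268,400),.058);b=atz(W,*t(182,402),.058);x=np.array([.0264,.9997,0]);print(a,b,(b-a)@x)
```

```text
[0.52720227 0.07969923 0.058     ] [0.52715703 0.10050817 0.058     ] 0.020801509568188284
```

Call:
arm_command(
  dp=[
    [1.3, -1.4, 0],
    [1.3, -1.4, 1.5],
    [0, 0, 4],
    [0, 0, 4],
    [0, 0, 3],
  ],
  rotation=[
    [0, 0, 0],
    [0, 0, 0],
    [0, 0, 0],
    [0, 0, 0],
    [0, 0, 0],
  ],
  gripper=[0, 0, 0, 0, 0],
)

```text
clock: 2.23
tcp_pos: [0.5648, -0.0125, 0.1037]
eef_rot: [[1.0, -0.027, -0.003], [-0.027, -1.0, -0.001], [-0.003, 0.001, -1.0]]
contact_force: [-0.3, -1.0, 0.3]
width: -0.0002
grip_force: 0.0
```

Call:
arm_command(
  dp=[
    [0, 0, 1],
    [0, 0, 0.5],
    [0, 0, 0],
    [0, 0, 0],
    [0, 0, 0],
  ],
  rotation=[
    [0, 0, 0],
    [0, 0, 0],
    [0, 0, 0],
    [0, 0, 0],
    [0, 0, 0],
  ],
  gripper=[0, 0, 0, 0, 0],
)

```text
clock: 2.65
tcp_pos: [0.5683, -0.0117, 0.0935]
eef_rot: [[1.0, -0.027, 0.004], [-0.027, -1.0, -0.0], [0.004, 0.0, -1.0]]
contact_force: [0.9, 0.2, -0.4]
width: 0.0
grip_force: 0.0
```

Call:
arm_command(
  dp=[
    [0, -0.4, 1],
    [0, 0, 0.4],
    [0, 0, 0.2],
    [0, 0, 0],
    [0, 0, 0],
  ],
  rotation=[
    [0, 0, 0],
    [0, 0, 0],
    [0, 0, 0],
    [0, 0, 0],
    [0, 0, 0],
  ],
  gripper=[0, 0, 0, 0, 0],
)

```text
clock: 3.07
tcp_pos: [0.5669, -0.0072, 0.0751]
eef_rot: [[1.0, -0.026, -0.0], [-0.026, -1.0, -0.0], [-0.0, 0.0, -1.0]]
contact_force: [0.5, -1.3, -0.2]
width: -0.0002
grip_force: 0.0
```

Call:
arm_command(
  dp=[
    [0, 0, 0.05],
    [0, 0, 0.05],
    [0, 0, 0.05],
    [0, 0, 0],
    [0, 0, 0],
  ],
  rotation=[
    [0, 0, 0],
    [0, 0, 0],
    [0, 0, 0],
    [0, 0, 0],
    [0, 0, 0],
  ],
  gripper=[0, 0, 0, 0, 0],
)

```text
clock: 3.48
tcp_pos: [0.5669, -0.0073, 0.0738]
eef_rot: [[1.0, -0.026, 0.0], [-0.026, -1.0, -0.0], [0.0, 0.0, -1.0]]
contact_force: [0.2, 0.3, -0.5]
width: -0.0001
grip_force: 0.0
```

Call:
arm_command(
  dp=[
    [0, 0, 0.05],
    [0, 0, 0.05],
    [0, 0, 0.05],
    [0, 0, 0],
    [0, 0, 0],
  ],
  rotation=[
    [0, 0, 0],
    [0, 0, 0],
    [0, 0, 0],
    [0, 0, 0],
    [0, 0, 0],
  ],
  gripper=[0, 0, 0, 0, 0],
)

```text
clock: 3.9
tcp_pos: [0.5671, -0.0073, 0.0727]
eef_rot: [[1.0, -0.026, 0.001], [-0.026, -1.0, -0.0], [0.001, 0.0, -1.0]]
contact_force: [-1.3, 0.0, 3.8]
width: 0.0002
grip_force: 2.2
```

Call:
arm_command(
  dp=[
    [0, -0.4, -0.02],
    [0, -0.4, -0.02],
    [0, -0.4, 0],
    [0, 0, 0],
  ],
  rotation=[
    [0, 0, 0],
    [0, 0, 0],
    [0, 0, 0],
    [0, 0, 0],
  ],
  gripper=[0, 0, 0, 0],
)

```text
clock: 4.23
tcp_pos: [0.5675, 0.0049, 0.0745]
eef_rot: [[1.0, -0.026, 0.001], [-0.026, -1.0, -0.001], [0.001, 0.0, -1.0]]
contact_force: [-4.5, -1.4, 13.1]
width: 0.0001
grip_force: 6.7
```

Call:
arm_command(
  dp=[
    [0, -0.4, -0.05],
    [0, -0.4, 0],
    [0, -0.4, 0.02],
    [0, 0, 0],
  ],
  rotation=[
    [0, 0, 0],
    [0, 0, 0],
    [0, 0, 0],
    [0, 0, 0],
  ],
  gripper=[0, 0, 0, 0],
)

```text
clock: 4.57
tcp_pos: [0.5679, 0.0174, 0.074]
eef_rot: [[1.0, -0.026, 0.001], [-0.026, -1.0, 0.0], [0.001, -0.0, -1.0]]
contact_force: [-1.4, 1.3, 7.8]
width: 0.0002
grip_force: 3.9
```

Run:
```python
from h import *
save(np.vstack([cv2.resize(arm.snapshot('top')[180:225,260:345],None,fx=7,fy=6,interpolation=cv2.INTER_CUBIC),cv2.resize(arm.snapshot('scene')[185:230,300:385],None,fx=7,fy=6,interpolation=cv2.INTER_CUBIC)]),'pics/m.png')
```

```text
(no output)
```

View pics/m.png

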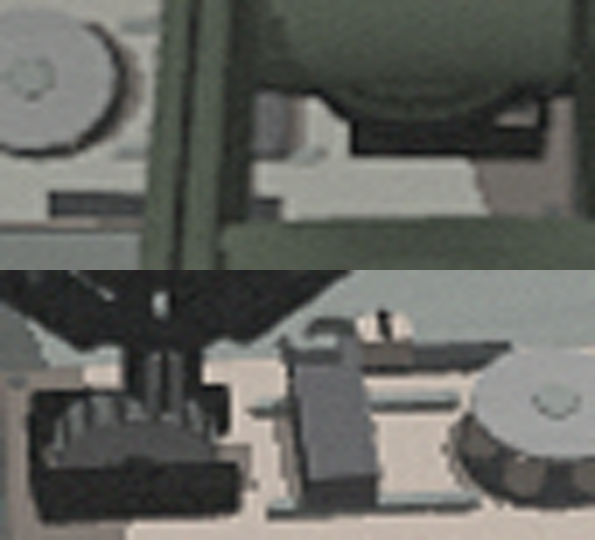

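Upper half is occluded by the arm; the lower half shows the tab front at about (360,345) still short of the line at (383,320); the shoe has moved about 10 mm, as expected without slip. Lift, go back, second stroke.

Call:
arm_command(
  dp=[
    [0, 0, -1],
    [0, 1.3, 0],
    [0, 1.1, 0],
    [0, 0, 0.9],
    [0, 0, 0],
  ],
  rotation=[
    [0, 0, 0],
    [0, 0, 0],
    [0, 0, 0],
    [0, 0, 0],
    [0, 0, 0],
  ],
  gripper=[0, 0, 0, 0, 0],
)

```text
clock: 5.08
tcp_pos: [0.5671, -0.0088, 0.0729]
eef_rot: [[1.0, -0.028, 0.0], [-0.028, -1.0, -0.001], [0.0, 0.001, -1.0]]
contact_force: [1.3, -0.4, 2.3]
width: 0.0
grip_force: 0.6
```

Call:
arm_command(
  dp=[
    [0, 0, 0],
    [0, 0, 0.05],
    [0, 0, 0.05],
    [0, 0, 0],
  ],
  rotation=[
    [0, 0, 0],
    [0, 0, 0],
    [0, 0, 0],
    [0, 0, 0],
  ],
  gripper=[0, 0, 0, 0],
)

```text
clock: 5.42
tcp_pos: [0.5665, -0.0072, 0.0729]
eef_rot: [[1.0, -0.026, -0.001], [-0.026, -1.0, -0.0], [-0.001, 0.0, -1.0]]
contact_force: [-0.6, -0.3, 1.2]
width: -0.0
grip_force: 0.5
```

Call:
arm_command(
  dp=[
    [0, -0.4, 0.02],
    [0, -0.4, -0.02],
    [0, -0.4, -0.02],
    [0, -0.4, -0.03],
    [0, -0.4, 0],
  ],
  rotation=[
    [0, 0, 0],
    [0, 0, 0],
    [0, 0, 0],
    [0, 0, 0],
    [0, 0, 0],
  ],
  gripper=[0, 0, 0, 0, 0],
)

```text
clock: 5.83
tcp_pos: [0.5674, 0.0129, 0.0747]
eef_rot: [[1.0, -0.026, 0.001], [-0.026, -1.0, -0.001], [0.001, 0.001, -1.0]]
contact_force: [-1.8, -1.8, 7.3]
width: -0.0003
grip_force: 4.1
```

Call:
arm_command(
  dp=[
    [0, 0, 0],
    [0, 0, -1],
    [-1.3, 1.4, -4],
    [-1.3, 1.4, -3.6],
    [0, 0, -3.5],
  ],
  rotation=[
    [0, 0, 0],
    [0, 0, 0],
    [0, 0, 0],
    [0, 0, 0],
    [0, 0, 0],
  ],
  gripper=[0, 0, 0, 0, 0],
)

```text
clock: 6.25
tcp_pos: [0.539, -0.0148, 0.1934]
eef_rot: [[1.0, -0.027, -0.003], [-0.027, -1.0, -0.001], [-0.003, 0.001, -1.0]]
contact_force: [0.6, 0.3, -1.0]
width: 0.0002
grip_force: 0.0
```

Call:
arm_command(
  dp=[
    [0, 0, 0],
    [0, 0, 0],
    [0, 0, 0],
  ],
  rotation=[
    [0, 0, 0],
    [0, 0, 0],
    [0, 0, 0],
  ],
  gripper=[0, 0, 0],
)

```text
clock: 6.5
tcp_pos: [0.5412, -0.0134, 0.192]
eef_rot: [[1.0, -0.026, -0.0], [-0.026, -1.0, 0.0], [-0.0, -0.0, -1.0]]
contact_force: [0.1, -1.3, -0.7]
width: -0.0001
grip_force: 0.0
```

Run:
```python
from h import *
st=arm.get_state(); w=arm.snapshot('wrist'); save(w,'pics/w2.png'); W=cam('wrist',st)
u,v=map(int,proj(W,[.5265,.095,.058])); u0,v0=u-50,v-37; print(u0,v0,st['tcp_pos'])
save(cv2.resize(w[v0:v0+75,u0:u0+100],None,fx=8,fy=8,interpolation=cv2.INTER_CUBIC),'pics/w2c.png')
```

```text
156 168 [ 0.54122512 -0.01340653  0.19195312]
```

View pics/w2c.png

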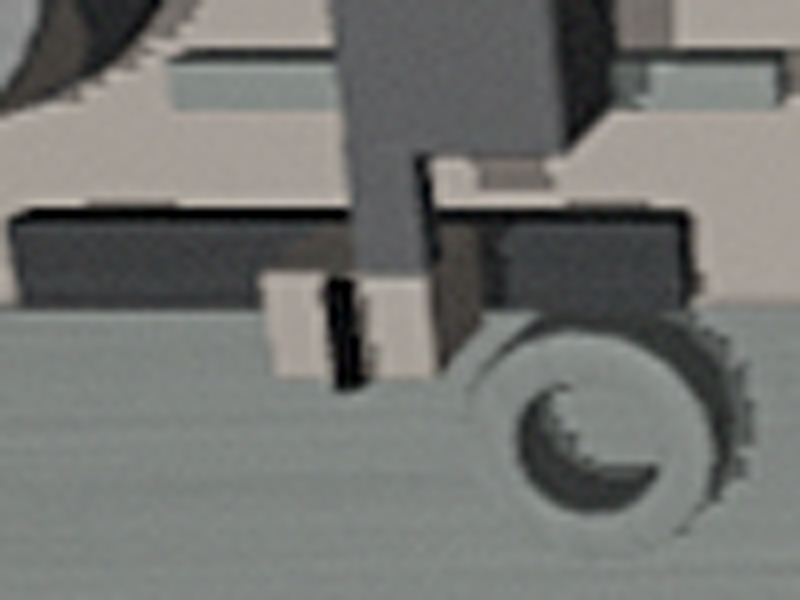

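The tab front edge is at (356,272) and the dark line's inner end is centred at (341,275), at 8.5 px/mm. That leaves about 1.8 mm, or roughly 4.3 mm of rim.

Call:
arm_command(
  dp=[
    [1.3, -1.1, 1.7],
    [1.3, -1.1, 3],
    [0, 0, 4],
    [0, 0, 2],
    [0, 0, 0.5],
  ],
  rotation=[
    [0, 0, 0],
    [0, 0, 0],
    [0, 0, 0],
    [0, 0, 0],
    [0, 0, 0],
  ],
  gripper=[0, 0, 0, 0, 0],
)

```text
clock: 6.97
tcp_pos: [0.5642, 0.0082, 0.0746]
eef_rot: [[1.0, -0.026, -0.012], [-0.026, -1.0, 0.0], [-0.012, -0.0, -1.0]]
contact_force: [-5.6, 0.6, 9.6]
width: -0.0002
grip_force: 5.1
```

Call:
arm_command(
  dp=[
    [0, 0, 0],
    [0, 0, 0],
    [0, 0, 0],
    [0, 0, 0],
  ],
  rotation=[
    [0, 0, 0],
    [0, 0, 0],
    [0, 0, 0],
    [0, 0, 0],
  ],
  gripper=[0, 0, 0, 0],
)

```text
clock: 7.3
tcp_pos: [0.5692, 0.0074, 0.0815]
eef_rot: [[1.0, -0.026, 0.003], [-0.026, -1.0, -0.0], [0.003, 0.0, -1.0]]
contact_force: [-0.2, -0.1, -0.3]
width: -0.0002
grip_force: 0.0
```

Call:
arm_command(
  dp=[
    [0, 0, 0.3],
    [0, 0, 0.2],
    [0, 0, 0.1],
    [0, 0, 0.05],
    [0, 0, 0.05],
  ],
  rotation=[
    [0, 0, 0],
    [0, 0, 0],
    [0, 0, 0],
    [0, 0, 0],
    [0, 0, 0],
  ],
  gripper=[0, 0, 0, 0, 0],
)

```text
clock: 7.72
tcp_pos: [0.5684, 0.0075, 0.0746]
eef_rot: [[1.0, -0.026, 0.001], [-0.026, -1.0, -0.0], [0.001, 0.0, -1.0]]
contact_force: [-3.8, 0.5, 12.0]
width: 0.0002
grip_force: 6.0
```

Call:
arm_command(
  dp=[
    [0, 0, 0.05],
    [0, 0, 0],
    [0, 0, 0],
  ],
  rotation=[
    [0, 0, 0],
    [0, 0, 0],
    [0, 0, 0],
  ],
  gripper=[0, 0, 0],
)

```text
clock: 7.97
tcp_pos: [0.5684, 0.0075, 0.0746]
eef_rot: [[1.0, -0.026, 0.002], [-0.026, -1.0, -0.0], [0.002, 0.0, -1.0]]
contact_force: [-3.1, -0.4, 12.5]
width: -0.0002
grip_force: 5.8
```

Run:
```python
from h import *
s=arm.snapshot('scene'); save(s,'pics/s3.png');w=arm.snapshot('wrist');save(w,'pics/w3.png')
st=arm.get_state();print(st['contact_force'],st['tcp_pos'],[proj(cam('wrist',st),p) for p in([.5265,.1005,.058],[.5265,.095,.058])])
```

```text
[-3.79791135  0.27277345 11.09587146] [0.56845419 0.00750879 0.07460027] [(np.float64(171.50124501709362), np.float64(312.0670785551942)), (np.float64(180.34878757259153), np.float64(311.87677139902206))]
```

Call:
arm_command(
  dp=[
    [0, -0.2, 0],
    [0, -0.22, 0],
    [0, 0, 0],
    [0, 0, 0],
  ],
  rotation=[
    [0, 0, 0],
    [0, 0, 0],
    [0, 0, 0],
    [0, 0, 0],
  ],
  gripper=[0, 0, 0, 0],
)

```text
clock: 8.4
tcp_pos: [0.5686, 0.0115, 0.0746]
eef_rot: [[1.0, -0.026, 0.002], [-0.026, -1.0, -0.001], [0.002, 0.001, -1.0]]
contact_force: [-3.3, -1.3, 11.9]
width: 0.0001
grip_force: 5.7
```

Call:
arm_command(
  dp=[
    [0, 0, -1],
    [-1.3, 1.4, -3.5],
    [-1.3, 1.0, -3.5],
    [0, 0, -3.6],
    [0, 0, 0],
  ],
  rotation=[
    [0, 0, 0],
    [0, 0, 0],
    [0, 0, 0],
    [0, 0, 0],
    [0, 0, 0],
  ],
  gripper=[0, 0, 0, 0, 0],
)

```text
clock: 8.82
tcp_pos: [0.5451, -0.0122, 0.1963]
eef_rot: [[1.0, -0.027, 0.014], [-0.027, -1.0, -0.001], [0.014, 0.0, -1.0]]
contact_force: [0.8, 1.0, 0.2]
width: -0.0001
grip_force: 0.0
```

Call:
arm_command(
  dp=[
    [0, 0, 0],
    [0, 0, 0],
    [0, 0, 0],
  ],
  rotation=[
    [0, 0, 0],
    [0, 0, 0],
    [0, 0, 0],
  ],
  gripper=[0, 0, 0],
)

```text
clock: 9.07
tcp_pos: [0.5408, -0.0114, 0.1873]
eef_rot: [[1.0, -0.026, -0.003], [-0.026, -1.0, 0.0], [-0.003, -0.0, -1.0]]
contact_force: [-0.3, -0.3, 0.1]
width: -0.0003
grip_force: 0.0
```

Run:
```python
from h import *
st=arm.get_state(); w=arm.snapshot('wrist'); save(w,'pics/w4.png'); W=cam('wrist',st)
u,v=map(int,proj(W,[.5265,.095,.058])); u0,v0=u-40,v-30; print(u0,v0,st['tcp_pos'])
save(cv2.resize(w[v0:v0+60,u0:u0+80],None,fx=10,fy=10,interpolation=cv2.INTER_CUBIC),'pics/w4c.png')
```

```text
166 176 [ 0.54076176 -0.01141319  0.18729406]
```

View pics/w4c.png

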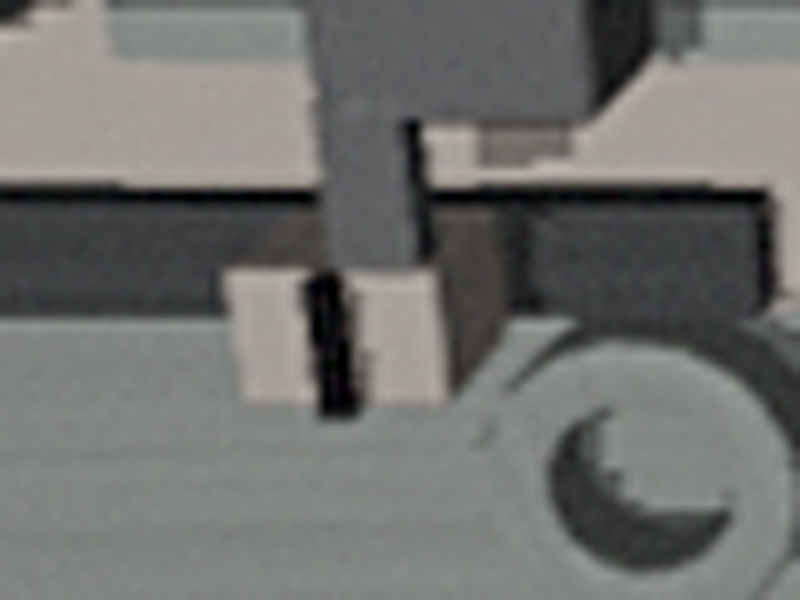

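Tab edge meets the gauge at about (331,268), with the line centred at about (321,272) at 10.7 px/mm, so still just under 1 mm short. I'll get the edges to sub-pixel.

```bash
cat > edge.py <<'E'
import sys,cv2,numpy as np
g=cv2.imread(sys.argv[1],0).astype(int); u0,v0=map(int,sys.argv[2:4])
for r in range(v0+14,v0+44): print(r,g[r,u0+18:u0+48])
E
python3 edge.py pics/w4.png 166 176
```

```text
190 [158 158 160 159 158 160 160 158 159 160 159 159 165 137  87  92  97  92
  93  96  96  89  57  21 104 156 165 163 164 140]
191 [159 158 160 159 158 159 159 159 159 159 159 161 165 135  88  93  93  98
  95  95  96 101  74  10  72 144 164 162 165 138]
192 [162 161 161 160 161 159 163 161 161 160 161 163 167 145 101  89  92  93
  93  94  97  99  71  19  75 148 163 165 164 145]
193 [164 163 161 164 162 164 163 163 164 162 163 161 167 152 112  92  94  94
  93  94  95 101  73  18  77 148 171 165 167 167]
194 [131 133 132 128 133 133 130 132 132 129 131 132 132 109  92  93  95  95
  94  93  96  97  76  36  45 113 131 132 133 111]
195 [ 6  0 11  8  8 10  5  0  8  0  8  0  4 34 79 98 93 95 96 95 95 97 84 48
 24 14  4  6  3  6]
196 [41 33 34 39 34 36 37 33 36 38 35 38 29 44 81 99 93 95 95 98 99 97 85 49
 29 36 35 37 33 39]
197 [67 68 67 64 71 62 65 66 66 64 72 73 71 70 88 94 95 94 92 93 97 95 84 49
 24 60 77 76 76 76]
198 [59 59 60 60 63 61 62 62 64 68 71 73 71 67 81 99 92 94 95 95 92 95 94 65
 23 53 64 72 71 66]
199 [ 62  66  63  67  62  62  58  60  66  70  71  72  65  67  77  92  92  95

[... 1799 characters left out ...]
 11  17   5  62
 100 147 165 161 161 159 162 166 124  60  88 123]
215 [132 131 130 126 130 125 147 163 160 159 160 162 172 131  11  14   1  31
  90 144 165 161 160 158 159 164 134  92 125 138]
216 [132 132 134 132 133 131 134 135 133 136 134 137 143 109   9   8   5  26
  90 132 139 136 133 136 133 141 128 126 136 135]
217 [133 133 134 130 134 131 129 128 130 129 130 132 137 106  44  42  36  58
 120 138 131 130 126 126 128 130 129 133 130 132]
218 [131 133 129 130 132 131 131 131 130 130 132 131 137 125 116 118 116 128
 138 132 134 130 135 130 132 134 134 133 136 134]
219 [131 134 134 132 135 134 133 133 135 134 135 132 136 134 138 139 139 136
 137 135 133 133 134 133 136 133 134 134 135 133]
```

Call:
arm_command(
  dp=[
    [1.35, -1, 1.5],
    [1.35, -1, 3],
    [0, 0, 3],
    [0, 0, 1.5],
    [0, 0, 0],
  ],
  rotation=[
    [0, 0, 0],
    [0, 0, 0],
    [0, 0, 0],
    [0, 0, 0],
    [0, 0, 0],
  ],
  gripper=[0, 0, 0, 0, 0],
)

```text
clock: 9.53
tcp_pos: [0.5657, 0.0081, 0.0933]
eef_rot: [[1.0, -0.026, -0.011], [-0.026, -1.0, -0.0], [-0.011, 0.0, -1.0]]
contact_force: [-0.4, -0.4, 0.2]
width: 0.0003
grip_force: 0.0
```

Call:
arm_command(
  dp=[
    [0, 0, 0],
    [0, 0, 0],
    [0, 0, 0],
  ],
  rotation=[
    [0, 0, 0],
    [0, 0, 0],
    [0, 0, 0],
  ],
  gripper=[0, 0, 0],
)

```text
clock: 9.78
tcp_pos: [0.5701, 0.0077, 0.0999]
eef_rot: [[1.0, -0.026, 0.003], [-0.026, -1.0, -0.0], [0.003, 0.0, -1.0]]
contact_force: [-0.2, -0.4, 0.9]
width: 0.0
grip_force: 0.0
```

Call:
arm_command(
  dp=[
    [0, 0, 0.8],
    [0, 0, 0.7],
    [0, 0, 0.4],
    [0, 0, 0],
    [0, 0, 0],
  ],
  rotation=[
    [0, 0, 0],
    [0, 0, 0],
    [0, 0, 0],
    [0, 0, 0],
    [0, 0, 0],
  ],
  gripper=[0, 0, 0, 0, 0],
)

```text
clock: 10.2
tcp_pos: [0.5688, 0.0077, 0.0792]
eef_rot: [[1.0, -0.026, -0.001], [-0.026, -1.0, -0.0], [-0.001, 0.0, -1.0]]
contact_force: [0.9, -0.4, -0.5]
width: 0.0002
grip_force: 0.0
```

Call:
arm_command(
  dp=[
    [0, 0, 0.2],
    [0, 0, 0.2],
    [0, 0, 0.1],
    [0, 0, 0.05],
    [0, 0, 0],
  ],
  rotation=[
    [0, 0, 0],
    [0, 0, 0],
    [0, 0, 0],
    [0, 0, 0],
    [0, 0, 0],
  ],
  gripper=[0, 0, 0, 0, 0],
)

```text
clock: 10.62
tcp_pos: [0.5693, 0.0077, 0.0749]
eef_rot: [[1.0, -0.026, 0.001], [-0.026, -1.0, -0.0], [0.001, 0.0, -1.0]]
contact_force: [-1.4, -0.2, 4.1]
width: 0.0002
grip_force: 2.2
```

Call:
arm_command(
  dp=[
    [0, 0, 0.03],
    [0, -0.13, 0],
    [0, -0.14, 0],
    [0, 0, 0],
    [0, 0, 0],
  ],
  rotation=[
    [0, 0, 0],
    [0, 0, 0],
    [0, 0, 0],
    [0, 0, 0],
    [0, 0, 0],
  ],
  gripper=[0, 0, 0, 0, 0],
)

```text
clock: 11.03
tcp_pos: [0.5694, 0.0103, 0.0748]
eef_rot: [[1.0, -0.026, 0.001], [-0.026, -1.0, -0.0], [0.001, 0.0, -1.0]]
contact_force: [-1.7, -1.1, 6.7]
width: 0.0003
grip_force: 3.0
```

Call:
arm_command(
  dp=[
    [0, 0, -1],
    [0, 0, -2],
    [-1.4, 1.2, -3.5],
    [-1.4, 1.0, -3.5],
    [0, 0, -1.2],
  ],
  rotation=[
    [0, 0, 0],
    [0, 0, 0],
    [0, 0, 0],
    [0, 0, 0],
    [0, 0, 0],
  ],
  gripper=[0, 0, 0, 0, 0],
)

```text
clock: 11.45
tcp_pos: [0.5406, -0.0121, 0.191]
eef_rot: [[1.0, -0.027, 0.006], [-0.027, -1.0, -0.001], [0.006, 0.001, -1.0]]
contact_force: [0.1, 0.5, 0.5]
width: -0.0003
grip_force: 0.0
```

Call:
arm_command(
  dp=[
    [0, 0, 0],
    [0, 0, 0],
    [0, 0, 0],
    [0, 0, 0],
  ],
  rotation=[
    [0, 0, 0],
    [0, 0, 0],
    [0, 0, 0],
    [0, 0, 0],
  ],
  gripper=[0, 0, 0, 0],
)

```text
clock: 11.78
tcp_pos: [0.5399, -0.0106, 0.1842]
eef_rot: [[1.0, -0.026, -0.003], [-0.026, -1.0, 0.0], [-0.003, -0.0, -1.0]]
contact_force: [-0.7, 0.6, 0.3]
width: -0.0003
grip_force: 0.0
```

Run:
```python
from h import *
st=arm.get_state(); w=arm.snapshot('wrist'); save(w,'pics/w5.png'); W=cam('wrist',st)
u,v=map(int,proj(W,[.5265,.095,.058])); u0,v0=u-40,v-30; print(u0,v0,st['tcp_pos'])
g=cv2.cvtColor(w,cv2.COLOR_RGB2GRAY)
for r in range(v0+18,v0+40): print(r,*['%3d'%k for k in g[r,u0+18:u0+46]])
```

```text
166 176 [ 0.5399169  -0.0105826   0.18419444]
194 132 135 133 134 135 129 133 131 133 130 134 120 103  93  92  94  94  96  94  95  83  44  14  75 117 137 134 133
195   9   0   1   7   6   3   7  14   6   1   4   0  68 100  95  96  98  95  98  96  95  62  29  24   7   8   2   2
196  36  37  35  31  35  42  39  33  41  31  38  32  73  99  97  95  94  95  97  96 101  77  22  30  39  35  41  35
197  69  67  69  68  62  65  64  67  69  60  73  70  82  93  96  97  96  92  96  96 101  73  25  40  72  75  73  78
198  63  64  64  59  58  64  63  60  63  71  69  71  77  91  97  94  97  95  97  94 100  78  34  37  63  72  71  71
199  64  63  62  64  63  65  61  62  65  67  67  68  75  91  98  95  94  96  96  96 101  80  37  34  63  71  71  71
200  61  61  61  59  61  62  62  71  70  70  68  68  75  92  97  98  96  96  97  93  98  84  47  20  55  76  72  70
201  64  59  64  62  56  63  64  66  69  66  70  67  68  86  98  95  92  94  90  93  97  80  42  33  63  71  70  64
202  61  59  58  62  77  87  83  81  78  81  81  80  74  81  95  98  97  94  91  92  93  89  68  70  75  66  62  65
203  69  6
[... 797 characters left out ...]
  63
210 134 133 132 129 135 153 161 159 161 161 166 144  74   9  17   2  59  98 147 165 162 160 162 162 165 136  72  61
211 132 130 132 128 128 149 165 160 157 160 165 159 109   0  13  11  32  89 151 165 162 162 161 162 167 142  88  58
212 126 127 131 128 123 150 165 161 159 159 160 173 132  13  21   7  39  91 149 165 161 160 160 162 169 149  93  54
213 130 132 128 131 125 149 164 159 162 158 162 168 132   2  20   7  28  94 150 167 160 162 159 160 167 152  93  50
214 133 128 132 134 129 148 163 163 158 159 161 167 134  46  16  14   9  86 146 163 160 161 162 161 166 154 101  52
215 132 128 132 131 129 143 157 164 160 160 163 168 147  72  12  13   0  84 110 142 166 162 161 162 165 154 104  85
```

The tab edge (about 13.1) and the line centre (about 13.2) now agree within roughly 0.2 mm, and the finger is clear of the wheel.

```bash
python3 -c "
from station import arm
print(arm.sign_off())"
```

```text
the job is handed in; nothing more can be done
None
```

I rolled the adjuster wheel until the shoe's front edge lined up with the gauge line, to about 0.2 mm in the last wrist-camera image; the finger was lifted clear, nothing but the wheel was touched, and the job is handed in at about 12 s.

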